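Tuck flashing under a lapped roof tile and hold it flat

TASK

The way to the middle roof tile on the sample board is blocked by a loose spare tile: slide that tile along the board, without lifting it off, until it rests against the wooden side rail. Then take the aluminium flashing from the table and tuck its flat edge under the front of the middle tile, fully home and square, without lifting the middle tile. Finish while holding: end with the gripper firmly pressing the flashing down flat on the board, do not let go, and leave everything else where it is.

Things in the scene. Friction and masses are not known exactly. Their poses are not given: they have to be found in the camera images.
- board: Fixed roof-tile sample board on the table: plywood 300 (x) x 380 (y) mm, 12 thick, its top (deck) at z = 12 mm. Origin: centre of its underside; x points away from the robot, y left; its yaw varies. Along its far part three clay roof tiles lie side by side, x 30 to 140 mm, tops at z = 31 mm. The deck before them (x -150 to 30) is flat.
- rail_face (a point): Middle of the foot of the side rail's inner face, on the deck, board frame (-60, 175, 12) mm; axes as the board. The wooden rail runs along the board's left edge, x -145 to 25 mm, 26 high above the deck, and stops the spare tile.
- pocket (a point): Point on the deck below the middle of the front edge of the middle tile, board frame (30, 0, 12) mm; axes as the board. The open pocket under that tile is 9 mm high, 124 wide, 40 deep in +x and ends at a wooden batten, against which the flashing is home. The outer two tiles (y 62 to 162 mm on either side) are bedded solid down to the deck.
- lap_tile (a joint): Lift of the middle roof tile (110 x 118 x 10 mm, y -59 to 59 mm, 0.25 kg): hinged along its far edge, 0 = lying down (held only by its weight), grows as its front edge is lifted (rad; 0.06 is 6.6 mm).
- flashing_upstand (a point): Centre (half-way up) of the upstand of the loose aluminium flashing; axes as the flashing. The upstand, 8 mm thick in x, 90 long in y, runs along the near (-x) edge of the pan and rises 25 mm above it, to 29 mm over the underside; this point is 16.5 mm over the underside.
- flashing: The loose flashing: flat aluminium pan 120 (x) x 90 (y) x 4 mm with an upstand on its near edge, 0.1 to 0.2 kg. Origin: centre of the pan's underside, 56 mm in +x of flashing_upstand. It starts flat on the table right of the board, +x (the edge to tuck) roughly away from the robot. When home, 80 mm of it stays in front of the middle tile.
- flashing_edge (a point): Middle of the far (+x) edge of the flashing's pan, on its underside; axes as the flashing; 116 mm in +x of flashing_upstand.
- spare_center (a point): Centre of the loose spare clay tile, 100 x 100 x 12 mm, 0.2 to 0.35 kg, lying flat on the deck in front of the middle tile; x and y along its sides, z up.
- white_stack: Bystander, leave alone: stack of white tiles 100 x 100 x 54 mm, on the table to the right of the flashing; origin at its underside.
- mosaic_pile: Bystander, leave alone: pile of three small white tiles 50 x 50 x 24 mm on the right-hand bedded roof tile; origin at its underside.
- rub_stone: Bystander, leave alone: grey rubbing stone 75 x 30 x 22 mm on the left-hand bedded roof tile; origin at its underside.
- tape_roll: Bystander, leave alone: roll of white tape, 100 mm across, 48 high, on the table left of the board; origin at its underside.
- mug: Bystander, leave alone: mug 80 mm across, 90 high, on the table left of the board; origin at its underside.
- tape_measure: Bystander, leave alone: tape measure case 65 x 40 x 60 mm standing on the table between robot and board, to the left; origin at its underside.
- float: Bystander, leave alone: wooden plasterer's float 220 x 90 mm, 65 high, on the table to the right of the flashing; origin at its underside.
There are look-alikes about, which are no part of the job. Of the things that look like the part that bears spare_center, the largest one is meant.

How it is judged:
On the way, in this order (a step that is already met when the one before it is completed fails the run):
1. the spare tile lies on the board against the side rail (y of spare_center in the frame of board above 0.105 m and z of spare_center in the frame of board below 0.026 m and x of spare_center in the frame of board between -0.14 and 0.03 m), for 0.2 s.
2. the flashing's edge is tucked fully home under the middle tile (x of flashing_edge in the frame of board above 0.058 m and y of flashing_edge in the frame of board between -0.022 and 0.022 m and z of flashing_edge in the frame of board below 0.016 m and angle between flashing's own z axis and vertical below 0.05 rad and angle between the x axis of flashing and the x axis of board, either way round below 0.15 rad and value of joint lap_tile below 0.03 rad), for 0.2 s.
At the end, for the whole second after the job is handed in: Spare tile flat on deck, centre at board y over 105 mm; flashing edge 28+ mm under the middle tile, within 22 mm of its middle, square to 0.15 rad, flat to 0.05 rad, still; middle tile down (under 0.03 rad); fingers press flashing (over 3 N) onto board (over 5 N) (all of step 1 and all of step 2 and contact force between flashing and board above 5 N and contact force between the fingers and flashing above 3 N and linear speed of flashing below 0.02 m/s); the arm keeps its last pose, push and grip.
It fails at once if the middle tile is lifted (over 0.06 rad, 6.6 mm at its edge) (value of joint lap_tile above 0.06 rad).
It fails at once if the spare tile is lifted off the board (over 12 mm) or falls off it (z of spare_center in the frame of board above 0.03 m or z of spare_center in the frame of board below 0.008 m).
It fails at once if a bystander is moved over 20 mm (distance of any of white_stack, mosaic_pile, rub_stone, tape_roll, mug, tape_measure, float from where it was at the start of the episode above 0.02 m).
It also fails if it takes over 64 s, if anything falls off the work surface, if the arm or the gripper's body presses on something with over 40 N, if the wrist force passes 120 N, or if a joint passes its speed limit or range.

ROBOT

A 7-joint arm with a two-finger parallel gripper is mounted at the origin on the work surface. World frame = base frame: x ahead of the robot, y to its left, z up, the work surface at z = 0. Lengths are in m, angles in rad, forces in N, time in s.
With the tool pointing down it reaches from about 0.4 to 0.875 m from the base axis. Payload 4.4 kg.
Tool frame: the origin (TCP) lies on the centre line of the jaws, within the pads' length; the fingertips stand bot.finger_overhang ahead of it and the grasp point (between the pads) lies 2 mm behind it (bot.finger_overhang is the distance from the TCP to the fingertips, in m); z points along the fingers, y is the direction in which the jaws open and shut (so a half turn about z gives the same grasp; the last joint's range is limited). The gripper opens to 85 mm and grips with 20 to 120 N. Pads are 22 mm wide; open, the fingers measure 114 mm over their backs; the gripper's body (76 mm by 85 mm) begins 54 mm behind the grasp point. The pads swing forward as they close: fully open they stand 13 mm farther back than shut.
Start: joints at [1.067, 0.628, 0.038, 1.517, -0.027, 0.996, -0.02], TCP at [0.276, -0.589, 0.248] pointing down, gripper open.
Joint ranges: [-3.06, 3.06], [-0.37, 2.12], [-1.25, 1.32], [0.18, 2.47], [-1.1, 4.24], [0.23, 1.98], [-2.94, 2.94]. Speed limits (rad/s): [2.57, 2.57, 3.14, 3.14, 3.14, 3.14, 3.14].

INTERFACE

Orientations are given as a rotation vector (axis times angle).
In Python, from workcell import bot, read_camera, camera_model gives the robot as it stands.
- The arm moves only by the tool jog_arm, never from a script. Its argument "rows" is a list of rows, each an object of numbers: "dx", "dy", "dz": the shift along the tool's x, y, z in m; "ax", "ay", "az": the turn, a rotation vector about the tool's x, y, z in degrees; "fingers": the finger opening in m, from 0 to 0.0854. A call has exactly 5 rows; each row shifts and turns the commanded pose from where the row before left it, along the tool's axes as they then stand; what a row does not reach is not made up. A row lasts 1/10 s, in which the tool goes at most 50 mm and 8.59 degrees, less where a joint would pass 70% of its speed; a pose out of reach is approached as far as the arm can. A call is refused whole if a number of a shift passes 0.05 or a number of a turn 8.59, either way. A call with a gripper value outside its range is refused whole. The fingers move at their own pace and stop on an object; "grip_force" is the grip in N (left out, the last holds). Time passes only in rows, so rows that do not move let the fingers close, or fill a call up. It gives the time, the measured TCP pose, the force and the opening at its end, in the units of the state.
- bot.get_state(): the state, without advancing time (a new reading comes with each control period).
- read_camera(name): name is "scene" or "top"; returns (picture, depth): 480x640x3 uint8, red, green, blue; 480x640 float32, m along the optical axis (not along the pixel's ray), 0 where there is no reading.
- camera_model(name): a dict with "fovy" (degrees; the focal length in pixels is half the picture's height over the tangent of half this angle, whatever the lens; pixels are square), "cx", "cy" (the principal point, pixels), "dist" ([k1, k2, p1, p2, k3] as OpenCV has them; the pictures are not rectified), "rvec" (rotation vector, rad) and "tvec" (3), from world to camera coordinates, as OpenCV has them. Camera axes: x right, y down, z forward; pixel columns grow to the right and rows downward; lengths in m; the calibration is good to about 2 mm. A picture is of the moment at which its call begins. camera_model takes no time and is no camera call.
- bot.finish_job(): hands the job in, once; it reports no verdict.
The state is a dict: "time_s": time; "q": joint angles; "joint_vel": joint speeds; "joint_torque": joint torques, N m; "ee_pos": TCP position; "tool_rot": TCP orientation; "ft_force": force on the tool from outside, world axes, zero at the start; "ft_torque": the same for the moment, N m; "width": opening from 0.0 (shut) to 1.0 (fully open).
Only numpy, scipy, OpenCV 4.12 (cv2) and the standard library are available. Lean on these libraries where they do the work, as an engineer would, in place of code of your own. Each camera call takes 0.05 s, during which the arm holds its last target. There are 200 camera calls.

## Working session

There is one attempt and no reset: what is moved stays moved. The work goes in short steps, Python scripts to look and compute and a tool call to move; the robot and the scene stay as the last step left them, time stands still between calls to the robot, and variables do not carry over. Pictures are saved under pics/ and viewed, about 8 in all and at most 12, crops included, and the job is handed in when it is done.

Besides the shell and the picture viewer there is one more tool, called after ">>>" as name(argument=value, ...) on one line, values as JSON. jog_arm: Moves the arm, as the interface text tells. Its arguments: {"type":"object","properties":{"rows":{"type":"array","items":{"type":"object","properties":{"dx":{"type":"number"},"dy":{"type":"number"},"dz":{"type":"number"},"ax":{"type":"number"},"ay":{"type":"number"},"az":{"type":"number"},"fingers":{"type":"number"}}}},"grip_force":{"type":"number"}},"required":["rows"]}

```bash
mkdir -p pics; ls; cat > h.py <<'E'
import numpy as np, cv2
from workcell import bot, read_camera, camera_model
def K(m):
    f=240/np.tan(np.radians(m['fovy'])/2); return np.array([[f,0,m['cx']],[0,f,m['cy']],[0,0,1.]])
def ray(name,uv,m=None):
    m=m or camera_model(name); R=cv2.Rodrigues(np.array(m['rvec'],float))[0]; t=np.array(m['tvec'],float).ravel()
    n=cv2.undistortPoints(np.array(uv,float).reshape(-1,1,2),K(m),np.array(m['dist'],float)).reshape(-1,2)
    d=np.c_[n,np.ones(len(n))]@R; return -R.T@t, d   # d has unit depth
def onplane(name,uv,z):
    c,d=ray(name,uv); return c+d*((z-c[2])/d[:,2])[:,None]
def proj(name,P):
    m=camera_model(name); return cv2.projectPoints(np.array(P,float).reshape(-1,1,3),np.array(m['rvec'],float),np.array(m['tvec'],float),K(m),np.array(m['dist'],float))[0].reshape(-1,2)
def cloud(name,dep):
    v,u=np.mgrid[0:480,0:640]; c,d=ray(name,np.stack([u,v],-1).reshape(-1,2))
    return (c+d*dep.reshape(-1,1)).reshape(480,640,3)
def tri(uvA,uvB,a='scene',b='top'):
    c1,d1=ray(a,[uvA]);c2,d2=ray(b,[uvB]);d1=d1[0]/np.linalg.norm(d1);d2=d2[0]/np.linalg.norm(d2)
    s=np.linalg.lstsq(np.c_[d1,-d2],c2-c1,rcond=None)[0]; p=c1+s[0]*d1;q=c2+s[1]*d2; return (p+q)/2,np.linalg.norm(p-q)
E
python3 - <<'E'
from h import *
for n in ('scene','top'):
    im,d=read_camera(n); cv2.imwrite(f'pics/{n}0.png',im[...,::-1]); np.savez(f'{n}0.npz',im=im,d=d); m=camera_model(n); print(n,m, ray(n,[(320,240)])[0], (d>0).mean())
s=bot.get_state(); print(bot.finger_overhang,{k:np.round(v,3) for k,v in s.items()})
E
```

```text
pics
scene {'fovy': 50.621764852945155, 'cx': 320.9115918018684, 'cy': 240.87011452635454, 'dist': array([-0.02015213,  0.        ,  0.        ,  0.        ,  0.        ]), 'rvec': array([ 1.63353241,  2.01077193, -0.7257341 ]), 'tvec': array([ 0.16281116, -0.36766584,  1.57004513])} [1.3064351  0.08552719 0.95532182] 0.9961588541666667
top {'fovy': 47.87834637452641, 'cx': 321.4830458091259, 'cy': 242.81489053315667, 'dist': array([-0.09343329,  0.        ,  0.        ,  0.        ,  0.        ]), 'rvec': array([ 2.1567673 , -2.06017161,  0.22277728]), 'tvec': array([-0.05334342,  0.5385885 ,  1.54469441])} [ 0.20370057 -0.03857888  1.62358297] 0.9959375
0.017 {'time_s': np.float64(0.1), 'q': array([ 1.067,  0.629,  0.038,  1.518, -0.027,  0.996, -0.02 ]), 'joint_vel': array([ 0.   , -0.002,  0.   , -0.002, -0.002,  0.   ,  0.001]), 'joint_torque': array([ 2.0000e-03, -5.6454e+01,  1.2300e+00, -1.9398e+01,  1.1000e-02,
        5.0000e-03, -0.0000e+00]), 'ee_pos': array([ 0.275, -0.588,  0.247]), 'tool_rot': array([-3.065e+00, -6.820e-01,  1.000e-03]), 'ft_force': array([ 0.19 , -0.003,  1.359]), 'ft_torque': array([ 0.032, -0.021,  0.01 ]), 'width': np.float64(0.999)}
```

View pics/scene0.png

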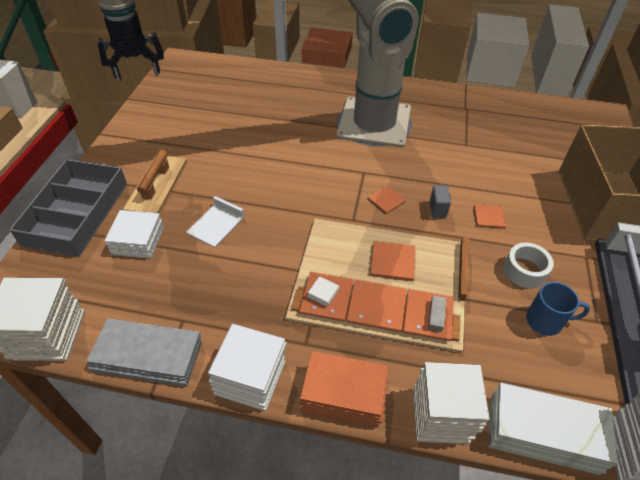

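View pics/top0.png

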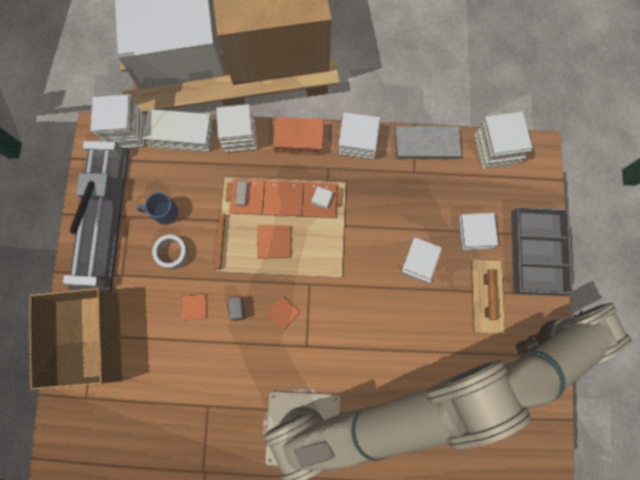

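The scene view shows the spare tile candidates (scene pixels): (393,260) on the deck, (387,200) and (489,215) on the table, both smaller. The one at (393,260) fits: it is on the deck before the middle tile and is the largest. The flashing is at (215,222) scene / (422,260) top. The white stack (135,235) and float (155,180) lie beyond it.

```bash
cat > meas.py <<'E'
from h import *
def comp(mask,seed):
    n,l,s,c=cv2.connectedComponentsWithStats(mask.astype(np.uint8),connectivity=4)
    return (l==l[seed[1],seed[0]]).astype(np.uint8) if mask[seed[1],seed[0]] else None
def quad(m):
    c=max(cv2.findContours(m,cv2.RETR_EXTERNAL,cv2.CHAIN_APPROX_NONE)[0],key=cv2.contourArea)
    h=cv2.convexHull(c)
    for e in np.arange(1,15,.3):
        a=cv2.approxPolyDP(h,e,True)
        if len(a)<=4: break
    return a.reshape(-1,2).astype(float),m.sum()
def hsv(im): return cv2.cvtColor(im,cv2.COLOR_RGB2HSV)
E
python3 - <<'E'
from meas import *
np.set_printoptions(precision=4,suppress=True)
for n,sp,fl,bd in (('scene',(393,260),(215,225),(340,245)),('top',(274,241),(420,262),(320,230))):
    z=np.load(n+'0.npz'); im,d=z['im'],z['d']; H=hsv(im); P=cloud(n,d)
    for u in (sp,fl,bd): print(n,u,im[u[1],u[0]],H[u[1],u[0]],P[u[1],u[0]])
    org=(H[...,0]<14)&(H[...,1]>150)&(H[...,2]>110)
    for s in ((sp,(387,200),(489,215)) if n=='scene' else (sp,(283,313),(194,307))):
        m=comp(org,s); 
        if m is None: print('no');continue
        q,a=quad(m); print('orange',s,a,q.tolist(),'depthmed z',np.median(P[m>0][:,2]),P[m>0].mean(0)); 
        Q=onplane(n,q,.024 if s==sp else .012); print(Q[:,:2].tolist(),np.linalg.norm(Q-np.roll(Q,1,0),axis=1))
    m=comp((H[...,1]<60)&(H[...,2]>150),fl)
    q,a=quad(m); print('flash',a,q.tolist(),onplane(n,q,.004)[:,:2].tolist(),P[m>0].mean(0))
    m=comp((H[...,0]>13)&(H[...,0]<28)&(H[...,2]>190)&(H[...,1]<140),bd)
    if m is not None: q,a=quad(m); print('board',a,q.tolist(),onplane(n,q,.012)[:,:2].tolist())
s=cv2.imread('pics/scene0.png'); a=cv2.resize(s[185:355,280:520],None,fx=2.5,fy=2.5,interpolation=2)
b=cv2.resize(s[190:255,180:260],None,fx=2.5,fy=2.5,interpolation=2); o=np.zeros((425+170,800,3),np.uint8); o[:425,:600]=a; o[425:425+162,:200]=b[:162]
t=cv2.imread('pics/top0.png')[225:290,390:450]; t=cv2.resize(t,None,fx=2.6,fy=2.6); o[425:425+t.shape[0],300:300+t.shape[1]]=t
cv2.imwrite('pics/crop1.png',o)
E
```

```text
scene (393, 260) [186 107  70] [ 10 159 186] [0.5514 0.1176 0.0265]
scene (215, 225) [225 227 232] [111   8 232] [ 0.5172 -0.3329  0.0056]
scene (340, 245) [225 195 144] [ 19  92 225] [ 0.5198 -0.0132  0.0111]
orange (393, 260) 1367 [[374.0, 243.0], [413.0, 246.0], [412.0, 278.0], [371.0, 273.0]] depthmed z 0.02557362979101696 [0.5524 0.1167 0.0276]
[[0.5070351455171247, 0.06709633984726976], [0.4965392929903607, 0.16003965566397968], [0.5923299731883959, 0.16580516159847064], [0.5978819039221107, 0.07234092408837323]] [0.091  0.0935 0.096  0.0936]
orange (387, 200) 538 [[386.0, 186.0], [404.0, 199.0], [388.0, 212.0], [368.0, 198.0]] depthmed z 0.010199420553054062 [0.3406 0.0797 0.0135]
[[0.2899550706315128, 0.07183452184847738], [0.32913569896460515, 0.1241699050180102], [0.38537097106354534, 0.08827369688351741], [0.34585226308524875, 0.030731124569742606]] [0.0694 0.0654 0.0667 0.0698]
orange (489, 215) 573 [[474.0, 206.0], [501.0, 207.0], [505.0, 226.0], [479.0, 225.0]] depthmed z 0.010627615677963442 [0.3422 0.3458 0.0122]
[[0.315493296211782, 0.30623889531260207], [0.303895810
[... 709 characters left out ...]
 175] [0.5461 0.1153 0.0265]
top (420, 262) [201 202 202] [ 90   1 202] [ 0.5072 -0.3327 -0.0027]
top (320, 230) [200 172 130] [ 18  89 200] [ 0.5902 -0.022   0.0116]
no
no
no
flash 1162 [[414.0, 237.0], [441.0, 248.0], [429.0, 282.0], [402.0, 271.0]] [[0.583413197390627, -0.31228556313502714], [0.5526117372034594, -0.3961175261140316], [0.44558232363655575, -0.3594653813156006], [0.475709258394111, -0.276704919591203]] [ 0.5127 -0.3337  0.0147]
board 2737 [[231.0, 215.0], [342.0, 216.0], [340.0, 275.0], [298.0, 273.0]] [[0.6251507519815644, 0.25501018201688214], [0.6376340679906348, -0.08769797138999394], [0.45372289024834417, -0.08856501639483134], [0.453986430156786, 0.03813985756336397]]
```

View pics/crop1.png

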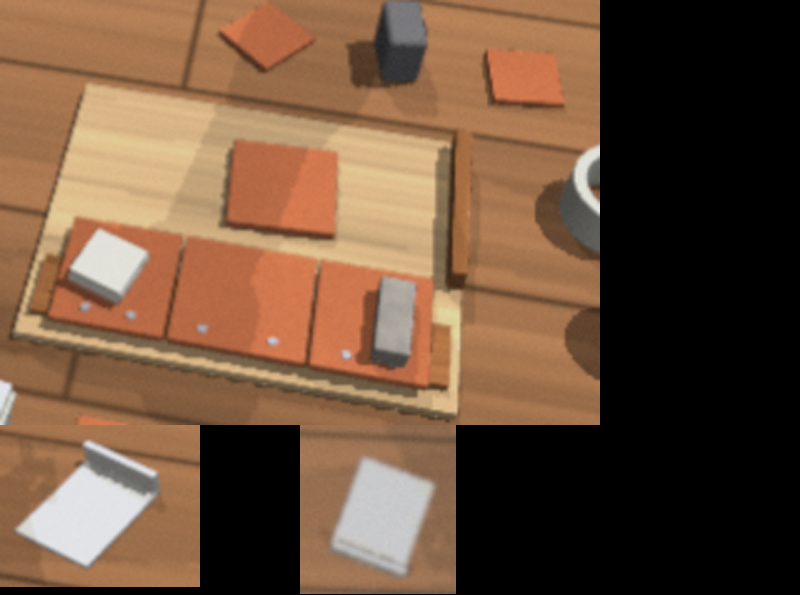

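The crop confirms the tile on the deck at scene (393,260) is the spare: 1367 px against 540/570 for the look-alikes. The flashing's upstand is at its near edge. Next I need the board pose, by line fits in both views.

```bash
cat > board.py <<'E'
from meas import *
np.set_printoptions(precision=4,suppress=True)
def fit(P):
    for _ in range(4):
        vx,vy,x,y=cv2.fitLine(P[:,:2].astype(np.float32),cv2.DIST_HUBER,0,1e-4,1e-4).ravel()
        r=(P[:,0]-x)*-vy+(P[:,1]-y)*vx; P=P[abs(r)<max(.0015,2*r.std())]
    return (vx,vy,x,y,r.std(),len(P))
if __name__=='__main__':
  for n in ('scene','top'):
    z=np.load(n+'0.npz'); im=cv2.GaussianBlur(z['im'],(3,3),0); S=im[...,2].astype(float) # blue: deck bright
    # scan world lines, find steepest blue step subpixel
    def edge(f,ts,ss,zz):
        out=[]
        for t in ts:
            P=np.array([list(f(t,s))+[zz] for s in ss]); uv=proj(n,P).astype(np.float32)
            v=cv2.remap(S.astype(np.float32),uv[:,:1],uv[:,1:],1).ravel()
            g=np.gradient(v); k=np.argmax(abs(g)); 
            if abs(g[k])>3: out.append(list(f(t,ss[k])))
        return np.array(out)
    r=lambda a,b:np.arange(a,b,.0005)
    for nm,f,ts,ss,zz in (
      ('front',lambda t,s:(s,t),np.arange(-.08,.24,.01),r(.43,.475),.012),
      ('right',lambda t,s:(t,s),np.arange(.47,.60,.005),r(-.115,-.065),.012),
      ('tilefront_top',lambda t,s:(s,t),np.arange(-.06,.22,.01),r(.61,.66),.031)):
        E=edge(f,ts,ss,zz); vx,vy,x,y,sd,k=fit(E)
        if nm=='right': print(n,nm,'ang',np.arctan(vy/vx),'y at x=.54',y+(.54-x)*vy/vx,sd,k)
        else: print(n,nm,'ang',np.arctan(-vx/vy),'x at y=.09',x+(.09-y)*vx/vy,sd,k)
    P=cloud(n,z['d']).reshape(-1,3)
    print('rail pts',P[(P[:,2]>.034)&(P[:,2]<.05)&(P[:,0]>.47)&(P[:,0]<.6)&(P[:,1]>.2)&(P[:,1]<.3)].mean(0))
E
python3 board.py
```

```text
scene front ang -0.0046240846 x at y=.09 0.44541734 0.0008783808388495459 22
scene right ang -0.0033716108 y at x=.54 -0.09273541 0.0006580158144234817 26
scene tilefront_top ang 0.028109387 x at y=.09 0.6260032 0.009952552915356449 28
rail pts [0.5374 0.2785 0.0393]Traceback (most recent call last):
  File "board.py", line 25, in <module>
    E=edge(f,ts,ss,zz); vx,vy,x,y,sd,k=fit(E)
                                       ~~~^^^
  File "board.py", line 5, in fit
    vx,vy,x,y=cv2.fitLine(P[:,:2].astype(np.float32),cv2.DIST_HUBER,0,1e-4,1e-4).ravel()
                          ~^^^^^^
IndexError: too many indices for array: array is 1-dimensional, but 2 were indexed
```

```bash
sed -i 's/abs(g\[k\])>3/abs(g[k])>1.2/' board.py; python3 board.py
```

```text
scene front ang -0.0044340654 x at y=.09 0.44550616 0.0008851527395765583 30
scene right ang -0.0033716108 y at x=.54 -0.09273541 0.0006580158144234817 26
scene tilefront_top ang 0.028109387 x at y=.09 0.6260032 0.009952552915356449 28
rail pts [0.5374 0.2785 0.0393]
top front ang -0.0036705295 x at y=.09 0.4485211 0.0011424302282053806 30
top right ang 0.005421 y at x=.54 -0.0922226 0.0008106818595098581 24
top tilefront_top ang -0.0035031594 x at y=.09 0.6255089 0.0011538671213600317 24
rail pts [0.5344 0.2801 0.0391]
```

Board: centre at about (0.596, 0.0975), yaw about 0. Spare centre is about (0.549, 0.1165). Flashing yaw is about -20°, upstand about (0.458, -0.315). First I turn the tool so the jaws open along world x.

>>> jog_arm(rows=[{"az": -8,"fingers": 0.05},{"az": -8,"fingers": 0.05},{"az": -8,"fingers": 0.05},{"az": -8,"fingers": 0.05},{"az": -8,"fingers": 0.05}], grip_force=60)

```text
schema error: expected keys dx, dy, dz, ax, ay, az, fingers
```

>>> jog_arm(rows=[{"az": -8,"fingers": 0.05},{"az": -8,"fingers": 0.05},{"az": -8,"fingers": 0.05},{"az": -1,"fingers": 0.05},{"dx": 0.0,"fingers": 0.05}])

```text
schema error: expected keys dx, dy, dz, ax, ay, az, fingers
```

>>> jog_arm(rows=[{"dx": 0,"dy": 0,"dz": 0,"ax": 0,"ay": 0,"az": -8,"fingers": 0.05},{"dx": 0,"dy": 0,"dz": 0,"ax": 0,"ay": 0,"az": -8,"fingers": 0.05},{"dx": 0,"dy": 0,"dz": 0,"ax": 0,"ay": 0,"az": -8,"fingers": 0.05},{"dx": 0,"dy": 0,"dz": 0,"ax": 0,"ay": 0,"az": -8,"fingers": 0.05},{"dx": 0,"dy": 0,"dz": 0,"ax": 0,"ay": 0,"az": -8,"fingers": 0.05}], grip_force=60)

```text
time_s: 0.6
ee_pos: [0.2754, -0.5884, 0.2478]
tool_rot: [-2.643, -1.697, -0.0]
ft_force: [0.2, -0.5, -0.5]
width: 0.585
```

>>> jog_arm(rows=[{"dx": 0,"dy": 0,"dz": 0,"ax": 0,"ay": 0,"az": -8,"fingers": 0.05},{"dx": 0,"dy": 0,"dz": 0,"ax": 0,"ay": 0,"az": -8,"fingers": 0.05},{"dx": 0,"dy": 0,"dz": 0,"ax": 0,"ay": 0,"az": -8,"fingers": 0.05},{"dx": 0,"dy": 0,"dz": 0,"ax": 0,"ay": 0,"az": -1,"fingers": 0.05},{"dx": 0,"dy": 0,"dz": 0,"ax": 0,"ay": 0,"az": 0,"fingers": 0.05}])

```text
time_s: 1.1
ee_pos: [0.2753, -0.5886, 0.2479]
tool_rot: [-2.223, -2.219, -0.001]
ft_force: [0.4, 0.4, 0.1]
width: 0.583
```

>>> jog_arm(rows=[{"dx": 0.041,"dy": 0.018,"dz": 0,"ax": 0,"ay": 0,"az": 0,"fingers": 0.05},{"dx": 0.041,"dy": 0.018,"dz": 0,"ax": 0,"ay": 0,"az": 0,"fingers": 0.05},{"dx": 0.041,"dy": 0.018,"dz": 0,"ax": 0,"ay": 0,"az": 0,"fingers": 0.05},{"dx": 0.041,"dy": 0.018,"dz": 0,"ax": 0,"ay": 0,"az": 0,"fingers": 0.05},{"dx": 0.041,"dy": 0.018,"dz": 0,"ax": 0,"ay": 0,"az": 0,"fingers": 0.05}])

```text
time_s: 1.6
ee_pos: [0.3658, -0.3819, 0.2484]
tool_rot: [2.223, 2.219, 0.0]
ft_force: [1.4, -0.3, 0.4]
width: 0.586
```

>>> jog_arm(rows=[{"dx": 0.041,"dy": 0.018,"dz": 0,"ax": 0,"ay": 0,"az": 0,"fingers": 0.05},{"dx": 0.041,"dy": 0.018,"dz": 0,"ax": 0,"ay": 0,"az": 0,"fingers": 0.05},{"dx": 0.041,"dy": 0.018,"dz": 0,"ax": 0,"ay": 0,"az": 0,"fingers": 0.05},{"dx": 0.041,"dy": 0.018,"dz": 0,"ax": 0,"ay": 0,"az": 0,"fingers": 0.05},{"dx": 0.041,"dy": 0.018,"dz": 0,"ax": 0,"ay": 0,"az": 0,"fingers": 0.05}])

```text
time_s: 2.1
ee_pos: [0.4555, -0.1768, 0.2485]
tool_rot: [2.223, 2.219, 0.0]
ft_force: [-0.1, -0.4, -0.2]
width: 0.587
```

>>> jog_arm(rows=[{"dx": 0.041,"dy": 0.018,"dz": 0,"ax": 0,"ay": 0,"az": 0,"fingers": 0.05},{"dx": 0.041,"dy": 0.018,"dz": 0,"ax": 0,"ay": 0,"az": 0,"fingers": 0.05},{"dx": 0.041,"dy": 0.018,"dz": 0,"ax": 0,"ay": 0,"az": 0,"fingers": 0.05},{"dx": 0.041,"dy": 0.018,"dz": 0,"ax": 0,"ay": 0,"az": 0,"fingers": 0.05},{"dx": 0,"dy": 0,"dz": 0,"ax": 0,"ay": 0,"az": 0,"fingers": 0.05}])

```text
time_s: 2.6
ee_pos: [0.5291, -0.0062, 0.2488]
tool_rot: [-2.21, -2.231, -0.009]
ft_force: [-0.8, -0.5, -0.9]
width: 0.585
```

>>> jog_arm(rows=[{"dx": 0.018,"dy": 0.009,"dz": 0.04,"ax": 0,"ay": 0,"az": 0,"fingers": 0.05},{"dx": 0.018,"dy": 0.009,"dz": 0.04,"ax": 0,"ay": 0,"az": 0,"fingers": 0.05},{"dx": 0,"dy": 0,"dz": 0.04,"ax": 0,"ay": 0,"az": 0,"fingers": 0.05},{"dx": 0,"dy": 0,"dz": 0.04,"ax": 0,"ay": 0,"az": 0,"fingers": 0.05},{"dx": 0,"dy": 0,"dz": 0,"ax": 0,"ay": 0,"az": 0,"fingers": 0.05}])

```text
time_s: 3.1
ee_pos: [0.5407, 0.0209, 0.0839]
tool_rot: [-2.217, -2.217, 0.013]
ft_force: [-1.0, -0.2, 0.7]
width: 0.581
```

```bash
python3 - <<'E'
from h import *
s=bot.get_state(); print(bot.finger_overhang,s['ee_pos'],s['tool_rot'])
im,d=read_camera('scene'); P=cloud('scene',d); e=s['ee_pos']
a=np.linalg.norm(P[...,:2]-e[:2],axis=2)<.06
q=P[a&(P[...,2]>.03)]; h=np.sort(q[:,2])[:30]; print('lowest finger pts',h[::5]); 
o=cv2.resize(im[130:300,280:500,::-1],None,fx=3.4,fy=3.4,interpolation=2); cv2.imwrite('pics/c2.png',o)
E
```

```text
0.017 [0.54072219 0.02092609 0.08385408] [-2.21721172 -2.21697477  0.01325898]
lowest finger pts [0.07126552 0.07452085 0.0806385  0.08186463 0.08386283 0.08548285]
```

View pics/c2.png

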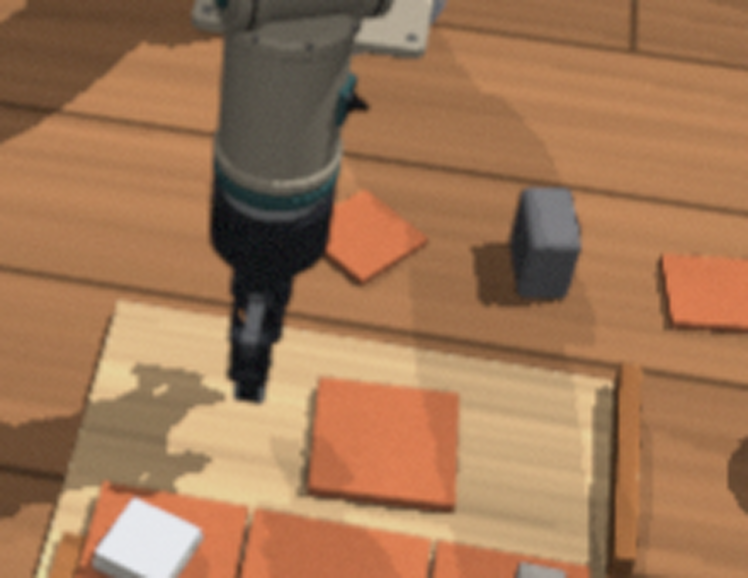

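The picture shows the fingers at crop (250,395), to the right of the spare tile at (385,445), with a clear gap. I descend beside it.

>>> jog_arm(rows=[{"dx": 0,"dy": 0.006,"dz": 0.02,"ax": 0,"ay": 0,"az": 0,"fingers": 0.05},{"dx": 0,"dy": 0,"dz": 0.02,"ax": 0,"ay": 0,"az": 0,"fingers": 0.05},{"dx": 0,"dy": 0,"dz": 0.007,"ax": 0,"ay": 0,"az": 0,"fingers": 0.05},{"dx": 0,"dy": 0,"dz": 0.004,"ax": 0,"ay": 0,"az": 0,"fingers": 0.05},{"dx": 0,"dy": 0,"dz": 0,"ax": 0,"ay": 0,"az": 0,"fingers": 0.05}])

```text
time_s: 3.65
ee_pos: [0.5514, 0.0216, 0.0385]
tool_rot: [2.22, 2.222, 0.002]
ft_force: [0.8, 0.1, 0.9]
width: 0.583
```

>>> jog_arm(rows=[{"dx": 0,"dy": 0,"dz": 0.003,"ax": 0,"ay": 0,"az": 0,"fingers": 0.05},{"dx": 0,"dy": 0,"dz": 0.003,"ax": 0,"ay": 0,"az": 0,"fingers": 0.05},{"dx": 0,"dy": 0,"dz": 0.001,"ax": 0,"ay": 0,"az": 0,"fingers": 0.05},{"dx": 0,"dy": 0,"dz": 0,"ax": 0,"ay": 0,"az": 0,"fingers": 0.05},{"dx": 0,"dy": 0,"dz": 0,"ax": 0,"ay": 0,"az": 0,"fingers": 0.05}])

```text
time_s: 4.15
ee_pos: [0.5508, 0.0217, 0.0304]
tool_rot: [2.22, 2.223, 0.0]
ft_force: [0.2, 0.6, -0.2]
width: 0.586
```

>>> jog_arm(rows=[{"dx": 0.015,"dy": 0,"dz": 0,"ax": 0,"ay": 0,"az": 0,"fingers": 0.05},{"dx": 0.015,"dy": 0,"dz": 0,"ax": 0,"ay": 0,"az": 0,"fingers": 0.05},{"dx": 0.01,"dy": 0,"dz": 0,"ax": 0,"ay": 0,"az": 0,"fingers": 0.05},{"dx": 0.01,"dy": 0,"dz": 0,"ax": 0,"ay": 0,"az": 0,"fingers": 0.05},{"dx": 0.01,"dy": 0,"dz": 0,"ax": 0,"ay": 0,"az": 0,"fingers": 0.05}])

```text
time_s: 4.65
ee_pos: [0.5506, 0.0823, 0.0304]
tool_rot: [2.219, 2.223, -0.001]
ft_force: [0.2, -1.9, 1.8]
width: 0.587
```

>>> jog_arm(rows=[{"dx": 0.012,"dy": 0,"dz": 0,"ax": 0,"ay": 0,"az": 0,"fingers": 0.05},{"dx": 0.012,"dy": 0,"dz": 0,"ax": 0,"ay": 0,"az": 0,"fingers": 0.05},{"dx": 0.012,"dy": 0,"dz": 0,"ax": 0,"ay": 0,"az": 0,"fingers": 0.05},{"dx": 0.012,"dy": 0,"dz": 0,"ax": 0,"ay": 0,"az": 0,"fingers": 0.05},{"dx": 0.012,"dy": 0,"dz": 0,"ax": 0,"ay": 0,"az": 0,"fingers": 0.05}])

```text
time_s: 5.15
ee_pos: [0.5505, 0.1426, 0.0304]
tool_rot: [2.22, 2.223, -0.0]
ft_force: [0.0, -2.9, 1.3]
width: 0.589
```

```bash
python3 - <<'E'
from h import *
s=bot.get_state(); print(s['ee_pos'],s['ft_force'])
im,d=read_camera('scene'); P=cloud('scene',d); 
H=cv2.cvtColor(im,cv2.COLOR_RGB2HSV); m=(H[...,0]<14)&(H[...,1]>150)&(H[...,2]>90)&(P[...,0]<.61)&(P[...,0]>.46)&(P[...,1]<.27)&(P[...,1]>.05)
q=P[m]; print(len(q),q.min(0),q.max(0),np.median(q,0))
o=cv2.resize(im[130:300,300:520,::-1],None,fx=3.4,fy=3.4,interpolation=2); cv2.imwrite('pics/c3.png',o)
E
```

```text
[0.55053163 0.14262959 0.03036489] [ 0.04191931 -2.9238257   1.28537774]
1353 [0.50001477 0.15530538 0.01459371] [0.60180957 0.25282576 0.09817238] [0.55753585 0.20726365 0.02555658]
```

View pics/c3.png

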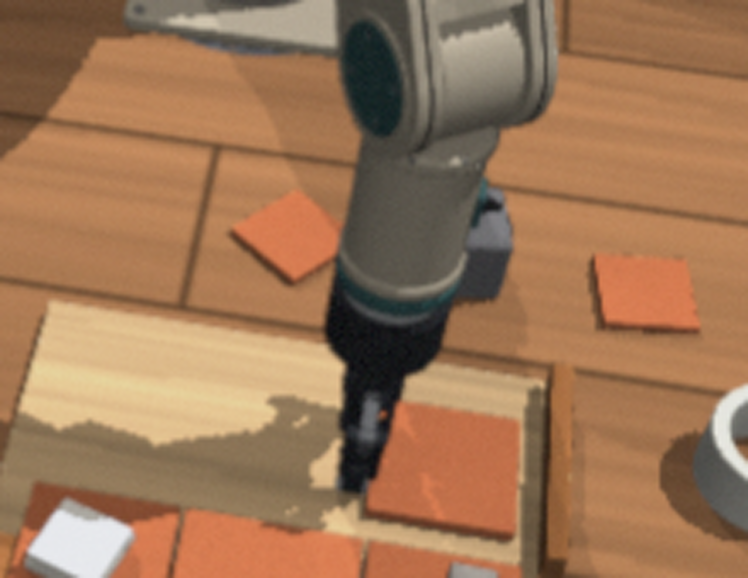

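The spare tile (crop (445,465)) slides flat and square, with about 19 mm left to the rail at (560,480).

>>> jog_arm(rows=[{"dx": 0.005,"dy": 0,"dz": 0,"ax": 0,"ay": 0,"az": 0,"fingers": 0.05},{"dx": 0.005,"dy": 0,"dz": 0,"ax": 0,"ay": 0,"az": 0,"fingers": 0.05},{"dx": 0.004,"dy": 0,"dz": 0,"ax": 0,"ay": 0,"az": 0,"fingers": 0.05},{"dx": 0.002,"dy": 0,"dz": 0,"ax": 0,"ay": 0,"az": 0,"fingers": 0.05},{"dx": 0.001,"dy": 0,"dz": 0,"ax": 0,"ay": 0,"az": 0,"fingers": 0.05}])

```text
time_s: 5.7
ee_pos: [0.5505, 0.1587, 0.0303]
tool_rot: [2.22, 2.223, -0.0]
ft_force: [0.3, -3.0, 1.4]
width: 0.584
```

>>> jog_arm(rows=[{"dx": 0.001,"dy": 0,"dz": 0,"ax": 0,"ay": 0,"az": 0,"fingers": 0.05},{"dx": 0.001,"dy": 0,"dz": 0,"ax": 0,"ay": 0,"az": 0,"fingers": 0.05},{"dx": 0,"dy": 0,"dz": 0,"ax": 0,"ay": 0,"az": 0,"fingers": 0.05},{"dx": 0,"dy": 0,"dz": 0,"ax": 0,"ay": 0,"az": 0,"fingers": 0.05},{"dx": 0,"dy": 0,"dz": 0,"ax": 0,"ay": 0,"az": 0,"fingers": 0.05}])

```text
time_s: 6.2
ee_pos: [0.5505, 0.1597, 0.0303]
tool_rot: [2.22, 2.222, -0.002]
ft_force: [0.8, -4.8, 2.4]
width: 0.586
```

>>> jog_arm(rows=[{"dx": 0.001,"dy": 0,"dz": 0,"ax": 0,"ay": 0,"az": 0,"fingers": 0.05},{"dx": 0.001,"dy": 0,"dz": 0,"ax": 0,"ay": 0,"az": 0,"fingers": 0.05},{"dx": 0.001,"dy": 0,"dz": 0,"ax": 0,"ay": 0,"az": 0,"fingers": 0.05},{"dx": 0,"dy": 0,"dz": 0,"ax": 0,"ay": 0,"az": 0,"fingers": 0.05},{"dx": 0,"dy": 0,"dz": 0,"ax": 0,"ay": 0,"az": 0,"fingers": 0.05}])

```text
time_s: 6.7
ee_pos: [0.5502, 0.1599, 0.0303]
tool_rot: [2.221, 2.219, -0.007]
ft_force: [-0.1, -10.5, 4.8]
width: 0.586
```

The force rose to 10 N with no further travel, so the tile is against the rail. I back off, rise and go to the flashing.

>>> jog_arm(rows=[{"dx": -0.015,"dy": 0,"dz": 0,"ax": 0,"ay": 0,"az": 0,"fingers": 0.05},{"dx": -0.02,"dy": 0,"dz": -0.01,"ax": 0,"ay": 0,"az": 0,"fingers": 0.05},{"dx": -0.02,"dy": 0,"dz": -0.045,"ax": 0,"ay": 0,"az": 0,"fingers": 0.05},{"dx": -0.02,"dy": 0,"dz": -0.045,"ax": 0,"ay": 0,"az": 0,"fingers": 0.05},{"dx": -0.03,"dy": 0,"dz": -0.045,"ax": 0,"ay": 0,"az": 0,"fingers": 0.05}])

```text
time_s: 7.2
ee_pos: [0.551, 0.0627, 0.1737]
tool_rot: [-2.215, -2.226, -0.006]
ft_force: [1.4, -0.9, 0.5]
width: 0.586
```

>>> jog_arm(rows=[{"dx": -0.04,"dy": -0.01,"dz": 0,"ax": 0,"ay": 0,"az": 0,"fingers": 0.04},{"dx": -0.04,"dy": -0.01,"dz": 0,"ax": 0,"ay": 0,"az": 0,"fingers": 0.04},{"dx": -0.04,"dy": -0.01,"dz": 0,"ax": 0,"ay": 0,"az": 0,"fingers": 0.04},{"dx": -0.04,"dy": -0.01,"dz": 0,"ax": 0,"ay": 0,"az": 0,"fingers": 0.04},{"dx": -0.04,"dy": -0.01,"dz": 0,"ax": 0,"ay": 0,"az": 0,"fingers": 0.04}])

```text
time_s: 7.7
ee_pos: [0.5012, -0.1396, 0.1721]
tool_rot: [2.218, 2.224, 0.004]
ft_force: [0.7, -0.5, 0.2]
width: 0.468
```

>>> jog_arm(rows=[{"dx": -0.04,"dy": -0.01,"dz": 0,"ax": 0,"ay": 0,"az": 0,"fingers": 0.04},{"dx": -0.04,"dy": -0.01,"dz": 0,"ax": 0,"ay": 0,"az": 0,"fingers": 0.04},{"dx": -0.03,"dy": -0.01,"dz": 0,"ax": 0,"ay": 0,"az": 0,"fingers": 0.04},{"dx": -0.03,"dy": -0.01,"dz": 0,"ax": 0,"ay": 0,"az": 0,"fingers": 0.04},{"dx": 0,"dy": 0,"dz": 0,"ax": 0,"ay": 0,"az": 0,"fingers": 0.04}])

```text
time_s: 8.2
ee_pos: [0.4596, -0.2839, 0.1717]
tool_rot: [2.226, 2.214, -0.001]
ft_force: [-0.4, 0.1, -0.4]
width: 0.466
```

```bash
cat > f.py <<'E'
from meas import *
np.set_printoptions(precision=4,suppress=True)
s=bot.get_state(); print(s['ee_pos'],s['tool_rot'])
im,d=read_camera('scene'); H=hsv(im); P=cloud('scene',d)
m=((H[...,0]<14)&(H[...,1]>150)&(H[...,2]>90)&(P[...,0]<.615)&(P[...,0]>.46)&(P[...,1]<.275)&(P[...,1]>.05)).astype(np.uint8)
q,a=quad(m); Q=onplane('scene',q,.024)[:,:2]; print('spare',a,Q.tolist(),Q.mean(0))
E
python3 f.py; python3 - <<'E'
# flashing measured finer from the initial pictures: far edge and two long sides, both views
import re; src=open('board.py').read()
from board import *
yaw=-.347; ex=np.array([np.cos(yaw),np.sin(yaw)]); ey=np.array([-ex[1],ex[0]]); F0=np.array([.567,-.3542])
for n in ('scene','top'):
    S=cv2.GaussianBlur(np.load(n+'0.npz')['im'],(3,3),0)[...,2].astype(np.float32)
    def edge(f,ts,ss,zz=.004):
        o=[]
        for t in ts:
            W=np.array([F0+ex*f(t,q)[0]+ey*f(t,q)[1] for q in ss]); uv=proj(n,np.c_[W,np.full(len(W),zz)]).astype(np.float32)
            g=np.gradient(cv2.remap(S,uv[:,:1],uv[:,1:],1).ravel()); k=np.argmax(abs(g)); o.append(f(t,ss[k]))
        return np.array(o)
    r=np.arange(-.015,.015,.0005)
    for nm,f,ts,ax in (('far',lambda t,q:(q,t),np.arange(-.035,.036,.004),0),('left',lambda t,q:(-t,.045+q),np.arange(.015,.09,.005),1),('right',lambda t,q:(-t,-.045+q),np.arange(.015,.09,.005),1)):
        vx,vy,x,y,sd,k=fit(edge(f,ts,r)); print(n,nm,(x,y),'dyaw',np.arctan(-vx/vy) if ax==0 else np.arctan(vy/vx),sd)
    # upstand top: triangulation by eye not needed; depth
    z=np.load(n+'0.npz'); P=cloud(n,z['d']).reshape(-1,3); L=P[:,:2]-F0; a=L@ex; b=L@ey
    w=(a<-.095)&(a>-.15)&(abs(b)<.04)&(P[:,2]>.022)&(P[:,2]<.04); print(n,'upstand top',a[w].mean(),b[w].mean(),np.percentile(P[w][:,2],[50,90]),w.sum())
E
```

```text
[ 0.4596 -0.2839  0.1717] [ 2.2262  2.2141 -0.0015]
spare 1541 [[0.5028630567688472, 0.17489699256596228], [0.501263616058603, 0.2694710633553799], [0.5886830213920197, 0.2762277222545566], [0.6011888748484481, 0.17788461107328382]] [0.5485 0.2246]
scene far (np.float32(0.00135), np.float32(-0.0022)) dyaw 0.02714546 0.0005192285518989632
scene left (np.float32(-0.0455), np.float32(0.0452)) dyaw -0.008254541 0.00039780545733982865
scene right (np.float32(-0.0475), np.float32(-0.0469)) dyaw 0.0033597576 0.0005503645250144882
scene upstand top -0.1135617311172738 0.0014088677406053295 [0.0294 0.0321] 119
top far (np.float32(0.0034), np.float32(-0.0026)) dyaw 0.033580378 0.0006219701626696868
top left (np.float32(-0.053), np.float32(0.0457)) dyaw 0.009588679 0.0004514470804287229
top right (np.float32(-0.052500002), np.float32(-0.0465)) dyaw 0.0015750369 0.0003973017881072846
top upstand top -0.11371162959800817 0.0017397757091636157 [0.0293 0.0341] 79
```

>>> jog_arm(rows=[{"dx": -0.032,"dy": 0,"dz": 0.02,"ax": 0,"ay": 0,"az": 0,"fingers": 0.04},{"dx": 0,"dy": 0,"dz": 0.03,"ax": 0,"ay": 0,"az": 6.5,"fingers": 0.04},{"dx": 0,"dy": 0,"dz": 0.03,"ax": 0,"ay": 0,"az": 6.5,"fingers": 0.04},{"dx": 0,"dy": 0,"dz": 0.02,"ax": 0,"ay": 0,"az": 6.5,"fingers": 0.04},{"dx": 0,"dy": 0,"dz": 0,"ax": 0,"ay": 0,"az": 0,"fingers": 0.04}])

```text
time_s: 8.75
ee_pos: [0.4609, -0.308, 0.0695]
tool_rot: [-2.558, -1.816, 0.001]
ft_force: [-0.1, 0.1, 0.2]
width: 0.466
```

>>> jog_arm(rows=[{"dx": 0,"dy": 0,"dz": 0,"ax": 0,"ay": 0,"az": 0,"fingers": 0.04},{"dx": 0,"dy": 0,"dz": 0,"ax": 0,"ay": 0,"az": 0,"fingers": 0.04},{"dx": 0,"dy": 0,"dz": 0,"ax": 0,"ay": 0,"az": 0,"fingers": 0.04},{"dx": 0,"dy": 0,"dz": 0,"ax": 0,"ay": 0,"az": 0,"fingers": 0.04},{"dx": 0,"dy": 0,"dz": 0,"ax": 0,"ay": 0,"az": 0,"fingers": 0.04}])

```text
time_s: 9.25
ee_pos: [0.4614, -0.3114, 0.0726]
tool_rot: [2.563, 1.815, 0.001]
ft_force: [-0.1, 0.1, 0.1]
width: 0.467
```

```bash
python3 - <<'E'
from h import *
s=bot.get_state(); r=s['tool_rot'];R=cv2.Rodrigues(r)[0]; print(s['ee_pos'],R, 'tool y yaw',np.degrees(np.arctan2(R[1,1],R[0,1])))
im,d=read_camera('scene')
o=cv2.resize(im[150:270,150:310,::-1],None,fx=5,fy=5,interpolation=2); cv2.imwrite('pics/c4.png',o)
E
```

```text
[ 0.46143776 -0.31144195  0.07255531] [[ 3.32367022e-01  9.43149564e-01  1.03091932e-03]
 [ 9.43150115e-01 -3.32366645e-01 -5.22428903e-04]
 [-1.50085396e-04  1.14594982e-03 -9.99999332e-01]] tool y yaw -19.412497589830455
```

View pics/c4.png

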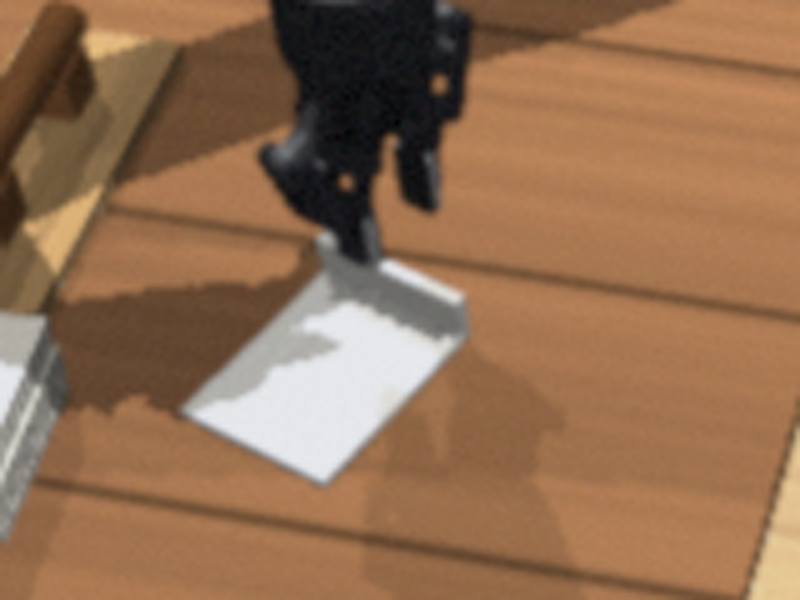

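The fingers straddle the upstand (crop (395,265)), which matches the measurement. I descend and grip.

>>> jog_arm(rows=[{"dx": -0.005,"dy": 0,"dz": 0.015,"ax": 0,"ay": 0,"az": 0,"fingers": 0.04},{"dx": 0,"dy": 0,"dz": 0.015,"ax": 0,"ay": 0,"az": 0,"fingers": 0.04},{"dx": 0,"dy": 0,"dz": 0.012,"ax": 0,"ay": 0,"az": 0,"fingers": 0.04},{"dx": 0,"dy": 0,"dz": 0.005,"ax": 0,"ay": 0,"az": 0,"fingers": 0.04},{"dx": 0,"dy": 0,"dz": 0,"ax": 0,"ay": 0,"az": 0,"fingers": 0.04}])

```text
time_s: 9.8
ee_pos: [0.4588, -0.3152, 0.0234]
tool_rot: [-2.562, -1.814, 0.001]
ft_force: [0.1, 0.5, 0.2]
width: 0.469
```

>>> jog_arm(rows=[{"dx": 0,"dy": 0,"dz": 0,"ax": 0,"ay": 0,"az": 0,"fingers": 0.03},{"dx": 0,"dy": 0,"dz": 0,"ax": 0,"ay": 0,"az": 0,"fingers": 0.025},{"dx": 0,"dy": 0,"dz": 0,"ax": 0,"ay": 0,"az": 0,"fingers": 0.02},{"dx": 0,"dy": 0,"dz": 0,"ax": 0,"ay": 0,"az": 0,"fingers": 0.015},{"dx": 0,"dy": 0,"dz": 0,"ax": 0,"ay": 0,"az": 0,"fingers": 0.012}])

```text
time_s: 10.3
ee_pos: [0.4597, -0.316, 0.0252]
tool_rot: [2.564, 1.815, 0.0]
ft_force: [0.0, -0.3, -0.2]
width: 0.14
```

>>> jog_arm(rows=[{"dx": 0,"dy": 0,"dz": 0,"ax": 0,"ay": 0,"az": 0,"fingers": 0},{"dx": 0,"dy": 0,"dz": 0,"ax": 0,"ay": 0,"az": 0,"fingers": 0},{"dx": 0,"dy": 0,"dz": 0,"ax": 0,"ay": 0,"az": 0,"fingers": 0},{"dx": 0,"dy": 0,"dz": 0,"ax": 0,"ay": 0,"az": 0,"fingers": 0},{"dx": 0,"dy": 0,"dz": 0,"ax": 0,"ay": 0,"az": 0,"fingers": 0}], grip_force=80)

```text
time_s: 10.8
ee_pos: [0.4597, -0.316, 0.0254]
tool_rot: [2.564, 1.815, 0.0]
ft_force: [-1.4, 0.3, 6.3]
width: 0.072
```

>>> jog_arm(rows=[{"dx": 0,"dy": 0,"dz": -0.005,"ax": 0,"ay": 0,"az": 0,"fingers": 0},{"dx": 0,"dy": 0,"dz": -0.015,"ax": 0,"ay": 0,"az": 0,"fingers": 0},{"dx": 0,"dy": 0,"dz": -0.02,"ax": 0,"ay": 0,"az": 0,"fingers": 0},{"dx": 0,"dy": 0,"dz": -0.02,"ax": 0,"ay": 0,"az": 0,"fingers": 0},{"dx": 0,"dy": 0,"dz": -0.02,"ax": 0,"ay": 0,"az": 0,"fingers": 0}])

```text
time_s: 11.3
ee_pos: [0.4594, -0.3158, 0.1064]
tool_rot: [2.564, 1.815, 0.0]
ft_force: [0.2, -0.0, -2.0]
width: 0.072
```

The flashing is lifted (about -2 N, jaws stopped on the upstand). I turn it square to the board and carry it in front of the pocket.

>>> jog_arm(rows=[{"dx": 0,"dy": 0,"dz": 0,"ax": 0,"ay": 0,"az": -5,"fingers": 0},{"dx": 0,"dy": 0,"dz": 0,"ax": 0,"ay": 0,"az": -5,"fingers": 0},{"dx": 0,"dy": 0,"dz": 0,"ax": 0,"ay": 0,"az": -5,"fingers": 0},{"dx": 0,"dy": 0,"dz": 0,"ax": 0,"ay": 0,"az": -4.4,"fingers": 0},{"dx": 0.02,"dy": 0,"dz": 0,"ax": 0,"ay": 0,"az": 0,"fingers": 0}])

```text
time_s: 11.8
ee_pos: [0.459, -0.2991, 0.1057]
tool_rot: [2.223, 2.216, -0.002]
ft_force: [0.0, -0.3, -1.4]
width: 0.071
```

>>> jog_arm(rows=[{"dx": 0.035,"dy": 0,"dz": 0,"ax": 0,"ay": 0,"az": 0,"fingers": 0},{"dx": 0.035,"dy": 0,"dz": 0,"ax": 0,"ay": 0,"az": 0,"fingers": 0},{"dx": 0.035,"dy": 0,"dz": 0,"ax": 0,"ay": 0,"az": 0,"fingers": 0},{"dx": 0.035,"dy": 0,"dz": 0,"ax": 0,"ay": 0,"az": 0,"fingers": 0},{"dx": 0.035,"dy": 0,"dz": 0,"ax": 0,"ay": 0,"az": 0,"fingers": 0}])

```text
time_s: 12.3
ee_pos: [0.4596, -0.1197, 0.1058]
tool_rot: [2.222, 2.22, 0.001]
ft_force: [0.6, -0.0, -2.3]
width: 0.07
```

>>> jog_arm(rows=[{"dx": 0.035,"dy": 0,"dz": 0,"ax": 0,"ay": 0,"az": 0,"fingers": 0},{"dx": 0.035,"dy": 0,"dz": 0,"ax": 0,"ay": 0,"az": 0,"fingers": 0},{"dx": 0.035,"dy": 0,"dz": 0,"ax": 0,"ay": 0,"az": 0,"fingers": 0},{"dx": 0.035,"dy": 0,"dz": 0,"ax": 0,"ay": 0,"az": 0,"fingers": 0},{"dx": 0.035,"dy": 0,"dz": 0,"ax": 0,"ay": 0,"az": 0,"fingers": 0}])

```text
time_s: 12.8
ee_pos: [0.4597, 0.0555, 0.1058]
tool_rot: [2.221, 2.221, 0.001]
ft_force: [-0.3, -0.2, -1.4]
width: 0.071
```

>>> jog_arm(rows=[{"dx": 0.02,"dy": 0.01,"dz": 0,"ax": 0,"ay": 0,"az": 0,"fingers": 0},{"dx": 0.02,"dy": 0.01,"dz": 0.01,"ax": 0,"ay": 0,"az": 0,"fingers": 0},{"dx": 0,"dy": 0,"dz": 0.01,"ax": 0,"ay": 0,"az": 0,"fingers": 0},{"dx": 0,"dy": 0,"dz": 0,"ax": 0,"ay": 0,"az": 0,"fingers": 0},{"dx": 0,"dy": 0,"dz": 0,"ax": 0,"ay": 0,"az": 0,"fingers": 0}])

```text
time_s: 13.3
ee_pos: [0.4789, 0.093, 0.0851]
tool_rot: [-2.223, -2.22, 0.003]
ft_force: [0.2, -1.0, -1.6]
width: 0.07
```

```bash
cat > fl.py <<'E'
from board import *
import sys
def run(tag,zpan,crop=(150,290,300,480)):
    s=bot.get_state(); e=s['ee_pos']; R=cv2.Rodrigues(s['tool_rot'])[0]; print(e,'tool y yaw',np.arctan2(R[1,1],R[0,1]),'tilt',R[2,:2],s['ft_force'])
    for n in ('scene','top'):
        im,d=read_camera(n); S=cv2.GaussianBlur(im,(3,3),0); sat=hsv(S)[...,1].astype(np.float32)
        def edge(f,ts,ss):
            o=[]
            for t in ts:
                W=np.array([f(t,q) for q in ss]); uv=proj(n,np.c_[W,np.full(len(W),zpan)]).astype(np.float32)
                g=np.gradient(cv2.remap(sat,uv[:,:1],uv[:,1:],1).ravel()); k=np.argmax(abs(g)); o.append(f(t,ss[k]))
            return np.array(o)
        r=np.arange(-.015,.015,.0005); fx=e[0]+.116
        for nm,f,ts,ax in (('far',lambda t,q:(fx+q,e[1]+t),np.arange(-.035,.036,.004),0),('left',lambda t,q:(fx-t,e[1]+.045+q),np.arange(.045,.1,.004),1),('right',lambda t,q:(fx-t,e[1]-.045+q),np.arange(.045,.1,.004),1)):
            vx,vy,x,y,sd,k=fit(edge(f,ts,r)); print(n,nm,np.array([x,y]),'yaw',np.arctan(-vx/vy) if ax==0 else np.arctan(vy/vx),'sd',sd,k)
        if n=='scene':
            P=cloud(n,d); a=P[...,:2]-e[:2]; w=(abs(a[...,1])<.035)&(P[...,2]>.015)
            for lo in (.02,.04,.06,.08,.095): 
                k=w&(a[...,0]>lo)&(a[...,0]<lo+.015)&(hsv(im)[...,1]<60); print('pan z at',lo,np.median(P[k][:,2]) if k.any() else None,k.sum())
            y0,y1,x0,x1=crop; cv2.imwrite(f'pics/{tag}.png',cv2.resize(im[y0:y1,x0:x1,::-1],None,fx=4,fy=4,interpolation=2))
E
python3 -c "
from fl import *
run('c5',bot.get_state()['ee_pos'][2]-.0254+.004)"
```

```text
[0.4789 0.093  0.0851] tool y yaw -0.0014169143842082414 tilt [-0.0011 -0.0013] [ 0.2066 -0.993  -1.5682]
scene far [0.5977 0.0868] yaw 0.010947421 sd 0.0005527162917521141 16
scene left [0.5255 0.1372] yaw -0.024834389 sd 0.0007181523306747005 14
scene right [0.5231 0.0465] yaw -0.02114548 sd 0.00045828559830496824 14
pan z at 0.02 0.3398657397581176 2335
pan z at 0.04 0.4163226663053762 780
pan z at 0.06 0.0656007190710498 183
pan z at 0.08 0.06494684966656139 169
pan z at 0.095 0.06481109843510369 160
top far [0.5905 0.096 ] yaw 0.19014236 sd 0.0011935157049154052 12
top left [0.5207 0.1381] yaw -0.28947252 sd 0.010092658626743942 14
top right [0.5275 0.0367] yaw -0.21713072 sd 0.0038334631986474584 12
```

View pics/c5.png

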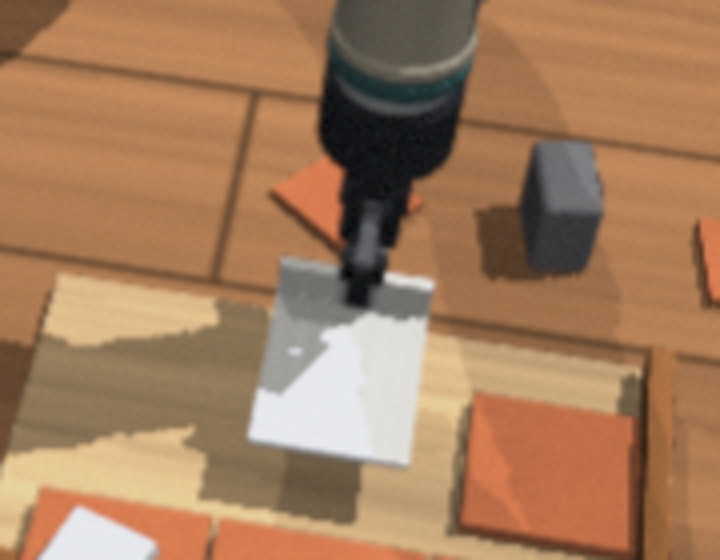

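The flashing is held level (pan top z ≈ 0.065 along its length). Its far edge is at crop (330,455), square in front of the middle tile. I lower it to just above the deck.

>>> jog_arm(rows=[{"dx": 0.005,"dy": 0,"dz": 0.02,"ax": 0,"ay": 0,"az": 0,"fingers": 0},{"dx": 0,"dy": 0,"dz": 0.015,"ax": 0,"ay": 0,"az": 0,"fingers": 0},{"dx": 0,"dy": 0,"dz": 0.005,"ax": 0,"ay": 0,"az": 0,"fingers": 0},{"dx": 0,"dy": 0,"dz": 0.003,"ax": 0,"ay": 0,"az": 0,"fingers": 0},{"dx": 0,"dy": 0,"dz": 0,"ax": 0,"ay": 0,"az": 0,"fingers": 0}])

```text
time_s: 13.9
ee_pos: [0.4798, 0.0987, 0.0421]
tool_rot: [2.222, 2.22, 0.0]
ft_force: [0.1, -0.6, -1.7]
width: 0.072
```

>>> jog_arm(rows=[{"dx": 0,"dy": 0,"dz": 0.001,"ax": 0,"ay": 0,"az": 0,"fingers": 0},{"dx": 0,"dy": 0,"dz": 0,"ax": 0,"ay": 0,"az": 0,"fingers": 0},{"dx": 0,"dy": 0,"dz": 0,"ax": 0,"ay": 0,"az": 0,"fingers": 0},{"dx": 0,"dy": 0,"dz": 0,"ax": 0,"ay": 0,"az": 0,"fingers": 0},{"dx": 0,"dy": 0,"dz": 0,"ax": 0,"ay": 0,"az": 0,"fingers": 0}])

```text
time_s: 14.4
ee_pos: [0.4798, 0.0991, 0.0411]
tool_rot: [2.222, 2.221, 0.0]
ft_force: [0.4, 0.2, -1.5]
width: 0.071
```

>>> jog_arm(rows=[{"dx": 0,"dy": 0,"dz": 0.001,"ax": 0,"ay": 0,"az": 0,"fingers": 0},{"dx": 0,"dy": 0,"dz": 0.001,"ax": 0,"ay": 0,"az": 0,"fingers": 0},{"dx": 0,"dy": 0,"dz": 0.001,"ax": 0,"ay": 0,"az": 0,"fingers": 0},{"dx": 0,"dy": 0,"dz": 0,"ax": 0,"ay": 0,"az": 0,"fingers": 0},{"dx": 0,"dy": 0,"dz": 0,"ax": 0,"ay": 0,"az": 0,"fingers": 0}])

```text
time_s: 14.9
ee_pos: [0.4796, 0.0991, 0.0378]
tool_rot: [-2.222, -2.221, 0.0]
ft_force: [0.5, -0.9, -1.5]
width: 0.071
```

```bash
python3 -c "
from fl import *
run('c6',.017)"
```

```text
[0.4796 0.0991 0.0378] tool y yaw -0.000302483588991482 tilt [-0.0001 -0.0001] [ 0.5323 -0.9092 -1.4871]
scene far [0.5979 0.0965] yaw -0.014957265 sd 0.0005960322480241212 17
scene left [0.521  0.1436] yaw 0.00043948204 sd 0.0008324200099377865 14
scene right [0.5222 0.0528] yaw -0.014040922 sd 0.0006437629893969057 13
pan z at 0.02 0.30764876764695 2430
pan z at 0.04 0.3743253156191136 694
pan z at 0.06 0.018436057826392016 169
pan z at 0.08 0.017949778269799266 140
pan z at 0.095 0.01814729050935182 150
top far [0.5979 0.0921] yaw -0.012724594 sd 0.00742622802039989 17
top left [0.5246 0.1436] yaw 0.076783635 sd 0.009442850901893493 14
top right [0.5218 0.0491] yaw 0.21614191 sd 0.0011926871407150494 13
```

>>> jog_arm(rows=[{"dx": 0,"dy": 0.01,"dz": 0,"ax": 0,"ay": 0,"az": 0,"fingers": 0},{"dx": 0,"dy": 0.01,"dz": 0,"ax": 0,"ay": 0,"az": 0,"fingers": 0},{"dx": 0,"dy": 0.008,"dz": 0,"ax": 0,"ay": 0,"az": 0,"fingers": 0},{"dx": 0,"dy": 0.006,"dz": 0,"ax": 0,"ay": 0,"az": 0,"fingers": 0},{"dx": 0,"dy": 0.006,"dz": 0,"ax": 0,"ay": 0,"az": 0,"fingers": 0}])

```text
time_s: 15.5
ee_pos: [0.5203, 0.099, 0.0379]
tool_rot: [2.222, 2.221, 0.0]
ft_force: [0.3, 0.0, -2.1]
width: 0.069
```

Tip is about 12 mm inside with no resistance; continuing.

>>> jog_arm(rows=[{"dx": 0,"dy": 0.006,"dz": 0,"ax": 0,"ay": 0,"az": 0,"fingers": 0},{"dx": 0,"dy": 0.006,"dz": 0,"ax": 0,"ay": 0,"az": 0,"fingers": 0},{"dx": 0,"dy": 0.005,"dz": 0,"ax": 0,"ay": 0,"az": 0,"fingers": 0},{"dx": 0,"dy": 0.004,"dz": 0,"ax": 0,"ay": 0,"az": 0,"fingers": 0},{"dx": 0,"dy": 0.002,"dz": 0,"ax": 0,"ay": 0,"az": 0,"fingers": 0}])

```text
time_s: 16.0
ee_pos: [0.5431, 0.0991, 0.0379]
tool_rot: [2.222, 2.221, 0.0]
ft_force: [-0.0, -0.3, -3.4]
width: 0.073
```

>>> jog_arm(rows=[{"dx": 0,"dy": 0.001,"dz": 0,"ax": 0,"ay": 0,"az": 0,"fingers": 0},{"dx": 0,"dy": 0.001,"dz": 0,"ax": 0,"ay": 0,"az": 0,"fingers": 0},{"dx": 0,"dy": 0.001,"dz": 0,"ax": 0,"ay": 0,"az": 0,"fingers": 0},{"dx": 0,"dy": 0.001,"dz": 0,"ax": 0,"ay": 0,"az": 0,"fingers": 0},{"dx": 0,"dy": 0,"dz": 0,"ax": 0,"ay": 0,"az": 0,"fingers": 0}])

```text
time_s: 16.5
ee_pos: [0.5468, 0.0991, 0.0379]
tool_rot: [2.222, 2.221, 0.0]
ft_force: [0.2, 0.4, -2.2]
width: 0.073
```

>>> jog_arm(rows=[{"dx": 0,"dy": 0.001,"dz": 0,"ax": 0,"ay": 0,"az": 0,"fingers": 0},{"dx": 0,"dy": 0.001,"dz": 0,"ax": 0,"ay": 0,"az": 0,"fingers": 0},{"dx": 0,"dy": 0.001,"dz": 0,"ax": 0,"ay": 0,"az": 0,"fingers": 0},{"dx": 0,"dy": 0.001,"dz": 0,"ax": 0,"ay": 0,"az": 0,"fingers": 0},{"dx": 0,"dy": 0,"dz": 0,"ax": 0,"ay": 0,"az": 0,"fingers": 0}])

```text
time_s: 17.0
ee_pos: [0.5509, 0.0991, 0.038]
tool_rot: [2.222, 2.221, 0.0]
ft_force: [0.2, 0.1, -2.4]
width: 0.07
```

>>> jog_arm(rows=[{"dx": 0,"dy": 0.001,"dz": 0,"ax": 0,"ay": 0,"az": 0,"fingers": 0},{"dx": 0,"dy": 0.001,"dz": 0,"ax": 0,"ay": 0,"az": 0,"fingers": 0},{"dx": 0,"dy": 0.001,"dz": 0,"ax": 0,"ay": 0,"az": 0,"fingers": 0},{"dx": 0,"dy": 0,"dz": 0,"ax": 0,"ay": 0,"az": 0,"fingers": 0},{"dx": 0,"dy": 0,"dz": 0,"ax": 0,"ay": 0,"az": 0,"fingers": 0}])

```text
time_s: 17.5
ee_pos: [0.5514, 0.0992, 0.0376]
tool_rot: [-2.22, -2.22, 0.005]
ft_force: [-4.9, 1.4, 0.3]
width: 0.077
```

Contact with the batten (-5 N, TCP stopped at x 0.551), so it is home. I ease 1 mm and press down.

>>> jog_arm(rows=[{"dx": 0,"dy": -0.001,"dz": 0.001,"ax": 0,"ay": 0,"az": 0,"fingers": 0},{"dx": 0,"dy": 0,"dz": 0.001,"ax": 0,"ay": 0,"az": 0,"fingers": 0},{"dx": 0,"dy": 0,"dz": 0.001,"ax": 0,"ay": 0,"az": 0,"fingers": 0},{"dx": 0,"dy": 0,"dz": 0,"ax": 0,"ay": 0,"az": 0,"fingers": 0},{"dx": 0,"dy": 0,"dz": 0,"ax": 0,"ay": 0,"az": 0,"fingers": 0}], grip_force=80)

```text
time_s: 18.0
ee_pos: [0.5514, 0.0992, 0.0374]
tool_rot: [-2.221, -2.221, 0.003]
ft_force: [-8.5, -0.1, 23.0]
width: 0.075
```

>>> jog_arm(rows=[{"dx": 0,"dy": 0,"dz": 0.001,"ax": 0,"ay": 0,"az": 0,"fingers": 0},{"dx": 0,"dy": 0,"dz": 0.001,"ax": 0,"ay": 0,"az": 0,"fingers": 0},{"dx": 0,"dy": 0,"dz": 0,"ax": 0,"ay": 0,"az": 0,"fingers": 0},{"dx": 0,"dy": 0,"dz": 0,"ax": 0,"ay": 0,"az": 0,"fingers": 0},{"dx": 0,"dy": 0,"dz": 0,"ax": 0,"ay": 0,"az": 0,"fingers": 0}])

```text
time_s: 18.5
ee_pos: [0.5513, 0.0992, 0.0373]
tool_rot: [2.222, 2.221, -0.002]
ft_force: [-12.8, -1.1, 41.6]
width: 0.073
```

>>> jog_arm(rows=[{"dx": 0,"dy": 0,"dz": -0.001,"ax": 0,"ay": 0,"az": 0,"fingers": 0},{"dx": 0,"dy": 0,"dz": -0.001,"ax": 0,"ay": 0,"az": 0,"fingers": 0},{"dx": 0,"dy": 0,"dz": 0,"ax": 0,"ay": 0,"az": 0,"fingers": 0},{"dx": 0,"dy": 0,"dz": 0,"ax": 0,"ay": 0,"az": 0,"fingers": 0},{"dx": 0,"dy": 0,"dz": 0,"ax": 0,"ay": 0,"az": 0,"fingers": 0}])

```text
time_s: 19.0
ee_pos: [0.5513, 0.0992, 0.0373]
tool_rot: [-2.221, -2.221, 0.003]
ft_force: [-9.4, 0.3, 23.4]
width: 0.078
```

```bash
python3 - <<'E'
from meas import *
np.set_printoptions(precision=4,suppress=True)
s=bot.get_state(); e=s['ee_pos']; R=cv2.Rodrigues(s['tool_rot'])[0]; print(e,s['ft_force'],s['ft_torque'],'tilt',R[2,:2],'yaw',np.arctan2(R[1,1],R[0,1]))
z0=np.load('scene0.npz')['d']; im,d=read_camera('scene'); H=hsv(im); P=cloud('scene',d); P0=cloud('scene',z0)
w=(H[...,1]<60)&(P[...,2]<.04)&(abs(P[...,1]-e[1])<.06)&(P[...,0]>.55)&(P[...,0]<.64)
q=P[w]; print('pan',w.sum(),q.min(0),q.max(0))
A=np.c_[q,np.ones(len(q))]; k=q[:,2]<.025; c=np.linalg.lstsq(np.c_[q[k][:,:2],np.ones(k.sum())],q[k][:,2],rcond=None)[0]; print('pan slopes',c[:2],'z',q[k][:,2].mean())
for lo in (.63,.65,.68,.71): 
    f=lambda Q:(lambda m:np.median(Q[m][:,2]))((abs(Q[...,1]-.0975)<.045)&(Q[...,0]>lo)&(Q[...,0]<lo+.02)&(Q[...,2]<.06)); print('mid tile z before/after',lo,f(P0),f(P))
m=((H[...,0]<14)&(H[...,1]>150)&(H[...,2]>90)&(P[...,0]<.615)&(P[...,0]>.46)&(P[...,1]<.275)&(P[...,1]>.15)).astype(np.uint8)
qq,a=quad(m); Q=onplane('scene',qq,.024)[:,:2]; print('spare',a,Q.tolist(),Q.mean(0))
cv2.imwrite('pics/c7.png',cv2.resize(im[200:350,280:480,::-1],None,fx=4,fy=4,interpolation=2)[:600])
E
```

```text
[0.5513 0.0992 0.0373] [-9.3737  0.3208 23.371 ] [-0.0504  1.9149 -0.0767] tilt [-0.0007 -0.0017] yaw -0.00027550105992529833
pan 1052 [0.5504 0.0525 0.0095] [0.6296 0.1441 0.04  ]
pan slopes [-0.0131 -0.0067] z 0.01778747553451579
mid tile z before/after 0.63 0.03270406182110719 0.03237327242214327
mid tile z before/after 0.65 0.03246550297300044 0.03273933085744546
mid tile z before/after 0.68 0.03242486232922337 0.03246693446976545
mid tile z before/after 0.71 0.03158468394456021 0.03176838483783184
spare 1526 [[0.5028630567688472, 0.17489699256596228], [0.501263616058603, 0.2694710633553799], [0.6017348069090148, 0.2676467248619746], [0.599341594797435, 0.17320761881292013]] [0.5513 0.2213]
```

View pics/c7.png

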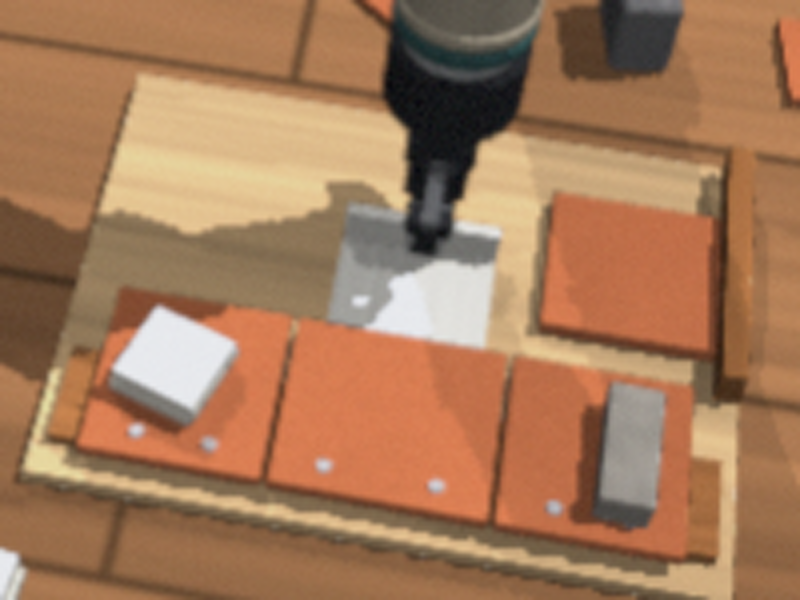

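The flashing lies flat and centred under the middle tile (pan at crop (415,290)). The tile is not raised, and the spare tile rests at the rail (730,270). Handing in.

```bash
python3 -c "
from workcell import bot
print(bot.finish_job()); s=bot.get_state(); print(s['time_s'],s['ee_pos'],s['ft_force'])"
```

```text
the job is handed in; nothing more can be done
None
the job is handed in; nothing more can be done
```

I finished the job and handed it in at about 19 s of the 64 s allowed; the hand-in gives no verdict. I slid the spare tile along the deck with the fingertips until it stopped against the rail. Then I gripped the flashing by its upstand, slid it under the middle tile until it stopped on the batten, and held it pressed down.

Last checks before handing in:
- **Spare tile:** its centre is at board y of about 124 mm and it lies flat against the rail.
- **Flashing depth:** the far edge stopped at about 0.667–0.669 m world x. That is about 41–43 mm past the tile front by measurement, against a 40 mm pocket, so the calibration is off by a few millimetres.
- **Flashing alignment:** it is centred to about 1 mm, square to about 0.015 rad and flat to about 0.015 rad.
- **Middle tile:** the depth readings are the same before and after to within 0.4 mm, so it did not lift.
- **Pressing force:** the wrist reads 23 N downwards with an 80 N grip set. It rose briefly to 42 N while I was pressing, so I eased it off.
- **Checks that disagreed or were not made:** the top camera's edge fits of the held flashing disagreed because the arm blocked its view, so I used the scene camera for those. I did not measure the bystanders' positions at the end, but no move went near them.

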